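# Load a coax ferrule in the ratchet crimp tool, nip it four clicks and hold

### The job

Two loose crimp ferrules, one short and one long, have been left standing beside the bench-mounted crimp tool. Put the short one back on the free pin of the short row of the ferrule stand, and stand the long one upright in the tool's open dies; then close the red handle exactly four clicks, feeling for each one (a fifth cannot be taken back), so that the dies close up around the ferrule without squeezing it. Finish while still holding the handle firmly there, ready for the cable, and leave everything else on the bench where it is.

Things in the scene. Friction and masses are not known exactly. Their poses are not given: they have to be found in the camera images.
- ferrule_short: short crimp ferrule, a plain brass tube open at both ends, 16 mm outer and 12.4 mm inner diameter, 26 mm tall, about 14 g, standing upright on the table to the left of the crimp tool. Origin: centre of its lower end; z axis along the tube. Looks like the long one except for its length; which of the two stands where changes.
- ferrule_long: long crimp ferrule, the same brass tube (16 mm outer, 12.4 mm inner diameter) but 36 mm tall, about 20 g, standing upright on the table. Origin: centre of its lower end; z axis along the tube.
- ferrule_stand: ferrule stand: fixed black block 116 x 150 mm, 14 mm high. Origin: centre of its underside; own x points away from the robot (turned up to 0.3 rad), its two rows of three upright steel pins (7 mm thick, 45 mm apart) run along its y. Short row: x = -30 mm, nearer the robot, yellow rings. Long row: x = +30 mm, blue rings. Ferrules go over the pins and stand on the block.
- free_short_pin (a point): foot of the free pin of the short row, on the pin's axis at the top face of the block (14 mm above the table); the pin is 16 mm tall (26 mm in the long row). It is the pin at the stand's y = -45 mm, the right-hand end nearest the crimp tool; the other two pins of each row carry ferrules (the long row's right-hand pin is free too and stays so).
- crimp_tool: ratchet crimp tool lying flat on a bolted bench mount (base 10 mm high). Origin: on the main pivot's vertical axis at table height; turned up to 0.25 rad. Own +x: away from the robot, the way the near jaw closes; the black fixed handle (24 mm wide, 78 mm high, strap 80) lies along -y to 215 mm; the dies are 55 mm along +y. Head, jaws and screws reach 75 to 83 mm above the table.
- die_nest (a point): centre of the open space between the two half-hexagon steel dies, at the top of the white locator plate (56 mm above the table) on which the ferrule stands. The die axis is vertical: load from straight above. Handle open, a centred ferrule has 3 mm of play all round. Dies and jaws reach to 75 mm, jaw screws to 78 mm above the table, so a seated long ferrule (top at 92 mm) shows 17 mm.
- crimp_jaw: near jaw of the crimp tool with its die; it slides along the tool's +x towards the fixed far jaw, 3 mm for each 0.1 rad of the handle, and pushes the ferrule along by up to 6.3 mm. Four clicks leave 1 to 5 mm of play between dies and ferrule; closing on from there ends in squeezing it. Origin: same as the crimp tool's while open.
- crimp_handle (a joint): angle of the red handle, rad: 0 fully open (start), grows as it closes: counter-clockwise from above, the grip going away from the robot towards the black handle; end stop 0.46. A spring pushes it open, 2 to 3 N at the grip point; towards each click the resistance climbs to about 6 N there, then falls by about 4 N. Clicks are 0.07 rad (10 mm at the grip point) apart.
- pivot (a point): pivot axis of the red handle (vertical), given 66 mm above the table, mid-height of the handle; axes as the crimp tool's.
- handle_grip (a point): middle of the red handle's grip, 140 mm from the pivot axis, 66 mm above the table. The grip is a bar 24 mm wide (across) and 24 mm high (54 to 78 mm above the table), 82 to 212 mm from the pivot along the line from the pivot through this point. Free space under and beside it; at four clicks about 35 mm remain between it and the black handle here.
- pawl_tip (a point): tip of the sprung pawl of the ratchet, in the open channel of the black handle, 76 mm from the pivot. Its setting varies, so the first click comes anywhere from 0.03 to 0.11 rad and must be felt. The pawl stops the handle opening again past a click: let go, it rests just after its last click. Site x: the way the teeth pass as the handle closes.
- fourth_gap (a point): point on the handle's toothed segment midway between its fourth and fifth tooth, 75 mm from the pivot. Along the pawl tip's x it stands from -2 mm (just after the fourth click) to +2.6 mm (at the fifth) of the pawl tip; it is there only when four clicks have been made.
- row_short_a: short ferrule already on the middle pin of the short row (26 mm tall); leave it there. Origin: centre of its lower end.
- row_short_b: short ferrule already on the far-left end pin of the short row (26 mm tall); leave it there. Origin: centre of its lower end.
- row_long_a: long ferrule already on the middle pin of the long row (36 mm tall); leave it there. Origin: centre of its lower end.
- row_long_b: long ferrule already on the far-left end pin of the long row (36 mm tall); leave it there. Origin: centre of its lower end.
- connector: bright coaxial connector body, 25 mm wide, 48 mm tall, standing on the table to the right; not needed. Origin: centre of its underside.
- hex_driver: hand driver with a yellow handle, 190 mm long, lying on the table on the right near the robot; not needed. Origin: its middle.
- cable_stripper: blue cable stripper, 105 x 42 x 22 mm, lying to the right of the crimp tool; not needed. Origin: centre of its underside.
- optical_post: short steel post with a dark cap on a 60 x 45 mm foot, 55 mm tall, standing beyond the crimp tool; not needed. Origin: centre of its underside.
Not all that is in view belongs to the job. What is shaped like the ferrule_stand but green or orange is not meant.

How it is judged (in metres and radians):
On the way:
1. the short ferrule stands on the free pin of the short row and the long one upright in the dies, both let go, while the handle is still open (horizontal distance between ferrule_short and free_short_pin below 0.005 m and z of ferrule_short in the frame of free_short_pin between -0.003 and 0.003 m and angle between each of ferrule_short, ferrule_long's own z axis and vertical below 0.15 rad and horizontal distance between ferrule_long and die_nest below 0.012 m and z of ferrule_long in the frame of die_nest between -0.003 and 0.003 m and contact force between each of the arm, the fingers and ferrule_short below 0.2 N and contact force between each of the arm, the fingers and ferrule_long below 0.2 N and value of joint crimp_handle below 0.03 rad), for 0.2 s.
At the end, for the whole second after the job is handed in: short ferrule upright on the block over the free short-row pin (5 mm); long ferrule upright on the locator between the dies (12 mm); both within 3 mm in height and 0.15 rad; ratchet past its fourth click, short of its fifth; fingers press on the handle with over 1 N, handle at rest (horizontal distance between ferrule_short and free_short_pin below 0.005 m and z of ferrule_short in the frame of free_short_pin between -0.003 and 0.003 m and angle between each of ferrule_short, ferrule_long's own z axis and vertical below 0.15 rad and horizontal distance between ferrule_long and die_nest below 0.012 m and z of ferrule_long in the frame of die_nest between -0.003 and 0.003 m and contact force between the arm and ferrule_short below 0.2 N and contact force between the arm and ferrule_long below 0.2 N and x of fourth_gap in the frame of pawl_tip between -0.0022 and 0.0024 m and contact force between the fingers and crimp_handle above 1 N and velocity of joint crimp_handle between -0.05 and 0.05 rad/s); the arm keeps its last pose, push and grip.
It fails at once if a ferrule in the stand's rows is moved more than 12 mm (distance of any of row_short_a, row_short_b, row_long_a, row_long_b from where it was at the start of the episode above 0.012 m).
It fails at once if the connector, driver, stripper or post is moved more than 15 mm (distance of any of connector, hex_driver, cable_stripper, optical_post from where it was at the start of the episode above 0.015 m).
It also fails if it takes over 66 s, if anything falls off the work surface, if the arm or the gripper's body presses on something with over 40 N, if the wrist force passes 120 N, or if a joint passes its speed limit or range.

### The arm

A 6-joint arm with a two-finger parallel gripper is mounted at the origin on the work surface. World frame = base frame: x ahead of the robot, y to its left, z up, the work surface at z = 0. Lengths are in m, angles in degrees, forces in N, time in s.
With the tool pointing down it reaches from about 0.375 to 0.9 m from the base axis. Payload 3.1 kg.
Tool frame: the origin (TCP) lies on the centre line of the jaws, within the pads' length; the fingertips stand finger_overhang ahead of it and the grasp point (between the pads) lies 5 mm behind it (finger_overhang is the distance from the TCP to the fingertips, in m); z points along the fingers, y is the line along which they close (so a half turn about z gives the same grasp; the last joint's range is limited). The gripper opens to 87 mm and grips with 3 to 60 N. Pads are 19 mm wide; open, the fingers measure 117 mm over their backs; the gripper's body (75 mm by 190 mm) begins 51 mm behind the grasp point.
Start: joints at [-10.227, 30.224, 82.088, -0, 67.689, -10.227], TCP at [0.625, 0, 0.237] pointing down, gripper open.
Joint ranges: [-176.69, 176.69], [-43.24, 126.21], [12.49, 139.97], [-82, 262], [0, 151.66], [-163.58, 163.58]. Speed limits (degrees/s): [159.86, 159.86, 180, 180, 180, 180].

### API

Orientations are given as a 3x3 rotation matrix whose columns are the frame's x, y, z axes.
In Python, from rig import read_state, capture, calibration, hand_in, finger_overhang gives the robot as it stands.
- The arm moves only by the tool send_rows, never from a script. Its argument "plan" is a list of rows, each a list of 5 numbers: the closure in counts, from 0 (fully open) to 255 (shut), then the shift along the tool's x, y, z in m, then the turn about the tool's z in rad. A call has 1 to 20 rows; each row shifts and turns the commanded pose from where the row before left it, along the tool's axes as they then stand; what a row does not reach is not made up. A row lasts 1/12 s, in which the tool goes at most 41.7 mm and 7.16 degrees, less where a joint would pass 70% of its speed; a pose out of reach is approached as far as the arm can. A call is refused whole if a number of a shift passes 0.0417 or a number of a turn 0.125, either way. A call with a gripper value outside its range is refused whole. The fingers move at their own pace and stop on an object; the grip force is fixed at half the most. Time passes only in rows, so rows that do not move let the fingers close. It gives the time, the measured TCP pose, the force, the opening and the grip force at its end, in the units of the state.
- read_state(): the state, without advancing time (a new reading comes with each control period).
- capture(name): name is "scene" or "side" or "wrist"; returns (picture, depth): 420x560x3 uint8, blue, green, red; 420x560 float32, m along the optical axis (not along the pixel's ray), 0 where there is no reading.
- calibration(name): a dict with "fx", "fy", "cx", "cy" (pixels), "dist_coeffs" ([k1, k2, p1, p2, k3] as OpenCV has them; the pictures are not rectified), "xyz" and "rotation" of the camera in the world. Camera axes: x right, y down, z forward; pixel columns grow to the right and rows downward; lengths in m; the calibration is good to about 2 mm. A picture is of the moment at which its call begins: read the wrist's pose just before it. calibration takes no time and is no camera call; for the wrist camera it gives the pose at the moment of the call.
- hand_in(): hands the job in; it is judged then, once.
The state is a dict: "time_s": time; "joint_positions": joint angles; "qvel": joint speeds; "tau": joint torques, N m; "position": TCP position; "tcp_rot": TCP orientation; "force": force on the tool from outside, world axes, zero at the start; "moment": the same for the moment, N m; "opening": opening from 0.0 (shut) to 1.0 (fully open); "grasp_force": force on a finger pad.
Only numpy, scipy, OpenCV 4.12 (cv2) and the standard library are available. Lean on these libraries where they do the work, as an engineer would, in place of code of your own. Each camera call takes 0.05 s, during which the arm holds its last target. There are 200 camera calls.

## Working session

There is one attempt and no reset: what is moved stays moved. The work goes in short steps, Python scripts to look and compute and a tool call to move; the robot and the scene stay as the last step left them, time stands still between calls to the robot, and variables do not carry over. Pictures are saved under pics/ and viewed, at most 10 in all, crops included, and the job is handed in when it is done.

Besides the shell and the picture viewer there is one more tool, called after "Emit:" as name(argument=value, ...) on one line, values as JSON. send_rows: Moves the arm, as the interface text tells. Its arguments: {"type":"object","properties":{"plan":{"type":"array","items":{"type":"array","items":{"type":"number"}}}},"required":["plan"]}

```bash
ls; mkdir -p pics
cat > h.py <<'E'
import numpy as np, cv2
from rig import *
def K(c): return np.array([[c['fx'],0,c['cx']],[0,c['fy'],c['cy']],[0,0,1.]])
def cloud(name):
    c=calibration(name); im,d=capture(name)
    v,u=np.mgrid[0:420,0:560]
    n=cv2.undistortPoints(np.stack([u,v],-1).reshape(-1,1,2).astype(float),K(c),np.array(c['dist_coeffs'],float)).reshape(420,560,2)
    P=np.dstack([n,np.ones((420,560))])*d[...,None]
    W=P@np.array(c['rotation']).T+np.array(c['xyz']); W[d==0]=np.nan
    return im,d,W,c
def ray(c,u,v,z):
    n=cv2.undistortPoints(np.array([[[u,v]]],float),K(c),np.array(c['dist_coeffs'],float)).ravel()
    r=np.array(c['rotation'])@[n[0],n[1],1]; o=np.array(c['xyz']); return o+r*(z-o[2])/r[2]
def pix(c,p):
    R=np.array(c['rotation']); r=cv2.Rodrigues(R.T)[0]; t=-R.T@np.array(c['xyz'])
    return cv2.projectPoints(np.array(p,float).reshape(-1,1,3),r,t,K(c),np.array(c['dist_coeffs'],float))[0].reshape(-1,2)
E
python3 - <<'E'
from h import *
s=read_state(); print(s, finger_overhang)
for n in ['scene','side','wrist']:
    im,d,W,c=cloud(n); print(n,c['xyz'],np.array(c['rotation']).round(3).tolist(),c['fx'])
    np.savez(f'{n}0.npz',im=im,W=W)
    cv2.imwrite(f'pics/{n}0.png',cv2.resize(im,(800,600)))
E
```

```text
pics
{'time_s': 0.0, 'joint_positions': array([-1.02260882e+01,  3.02790467e+01,  8.21558025e+01, -1.09605166e-03,
        6.76888189e+01, -1.02271919e+01]), 'qvel': array([-0.0083021 , -0.02458671, -0.0045215 ,  0.04110225,  0.00969169,
        0.08435604]), 'tau': array([-5.45745443e-04, -4.40045428e+01, -1.76593530e+01,  6.32597599e-02,
        5.83207863e-02, -1.53719384e-04]), 'position': array([6.24303102e-01, 1.63123191e-04, 2.35573975e-01]), 'tcp_rot': array([[-2.61545163e-05,  9.99997737e-01, -2.12726871e-03],
       [ 9.99999933e-01,  2.69326726e-05,  3.65772850e-04],
       [ 3.65829315e-04, -2.12725900e-03, -9.99997670e-01]]), 'force': array([-0.24478375, -0.32865092,  0.94232799]), 'moment': array([-0.0125878 , -0.0270514 ,  0.00500511]), 'grasp_force': 0.0, 'opening': 0.9996029475057894} 0.014
scene [1.2249242  0.25305331 0.66343007] [[-0.328, 0.573, -0.751], [0.945, 0.194, -0.265], [-0.006, -0.796, -0.605]] 418.561768368415
side [ 0.04421221 -0.85365705  0.63295724] [[0.875, -0.242, 0.42], [-0.484, -0.433, 0.76], [-0.002, -0.868, -0.496]] 427.9048373227026
wrist [0.62533224 0.06674084 0.38204439] [[1.0, 0.0, -0.002], [-0.0, -0.97, -0.242], [-0.002, 0.242, -0.97]] 303.5692963968476
```

View pics/scene0.png

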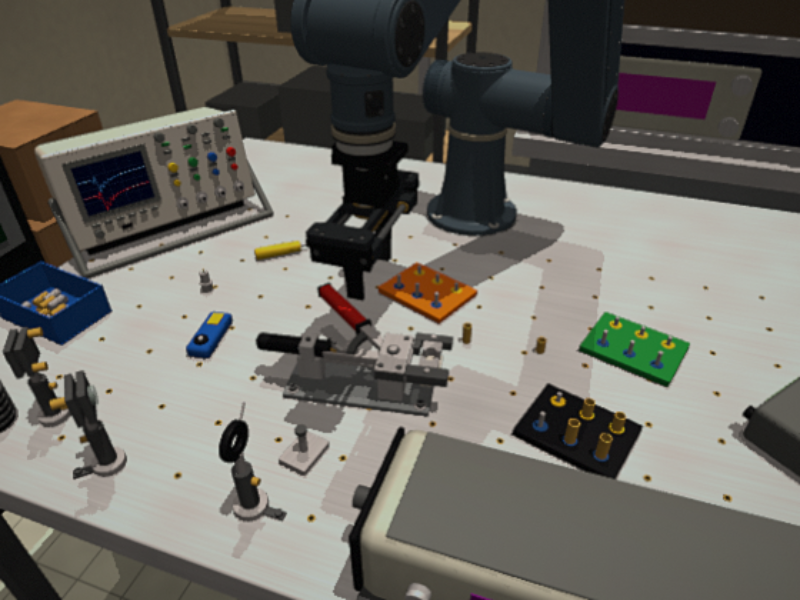

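View pics/wrist0.png

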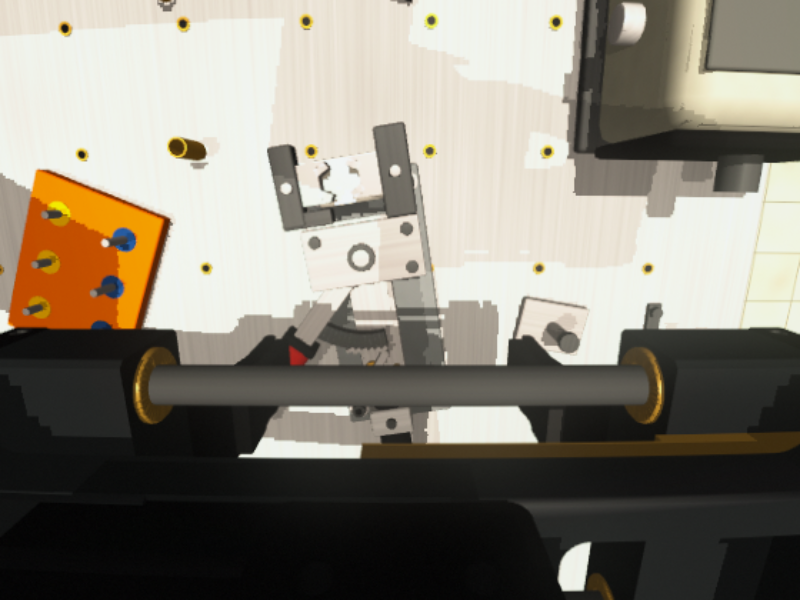

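View pics/side0.png

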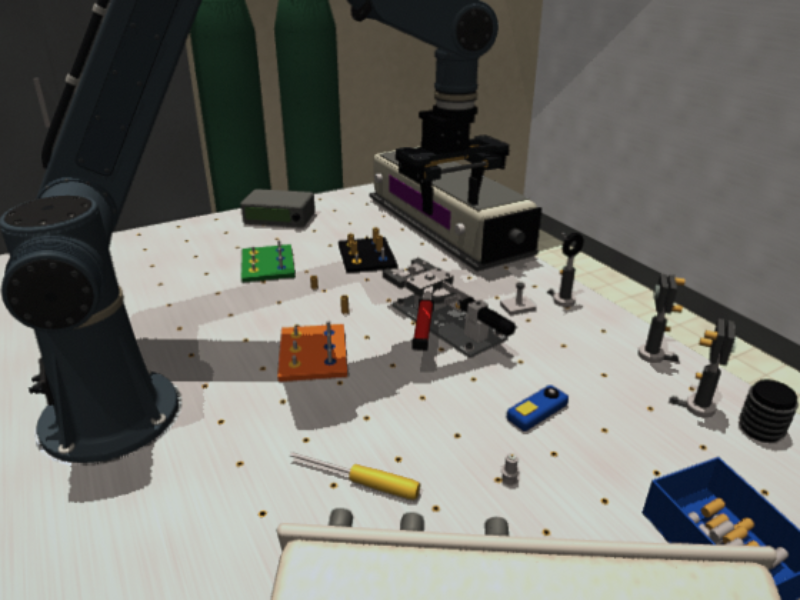

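Run:
```python
from h import *
D=np.load('scene0.npz');W=D['W']
for (u,v) in [(327,233),(379,242)]:
    s=W[v-14:v+14,u-10:u+10].reshape(-1,3); q=s[s[:,2]>0.006]; print(len(q),np.nanmean(q,0).round(4),np.nanpercentile(q,[2,50,98],axis=0).round(4).tolist())
for n in ['scene','wrist']:
    D=np.load(f'{n}0.npz');im=D['im']
    if n=='scene':
        cv2.imwrite('pics/sc.png',np.vstack([cv2.resize(im[215:275,230:390],(800,300),interpolation=2),cv2.resize(im[265:325,345:505],(800,300),interpolation=2)]))
```

```text
92 [0.4579 0.1024 0.0267] [[0.4429, 0.0947, 0.0071], [0.4554, 0.1022, 0.0274], [0.535, 0.1099, 0.0739]]
63 [0.4385 0.2235 0.0188] [[0.4276, 0.2163, 0.0068], [0.4408, 0.2236, 0.0206], [0.4458, 0.2305, 0.0263]]
```

View pics/sc.png

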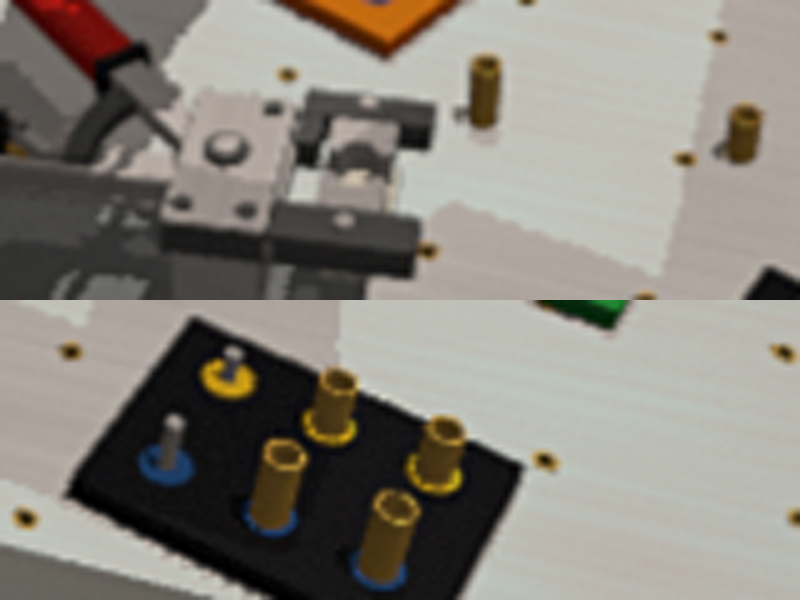

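Run:
```python
from h import *
c=calibration('scene')
P={}
for n,u,v,z in [('long',327,227.4,.036),('longbase',326.5,240,0.0),('short',379,236.8,.026),('shortbase',378.3,246.5,0),('pinfoot',391,281.2,.014),('pintip',391.6,275.2,.03),('sa',412.6,280.8,.04),('sb',434,290.8,.04),('la',402.2,295.8,.05),('lb',424.2,306.2,.05),('lpin',379.6,288.8,.04)]:
    P[n]=ray(c,u,v,z); print(n,P[n].round(4))
# fit stand
names=['pinfoot','sa','sb','lpin','la','lb']; M=np.array([[-30,-45],[-30,0],[-30,45],[30,-45],[30,0],[30,45]])/1000
Q=np.array([P[n][:2] for n in names]); Mc=M-M.mean(0);Qc=Q-Q.mean(0)
th=np.arctan2((Mc[:,0]*Qc[:,1]-Mc[:,1]*Qc[:,0]).sum(),(Mc*Qc).sum()); R=np.array([[np.cos(th),-np.sin(th)],[np.sin(th),np.cos(th)]])
print('stand',Q.mean(0),th,'pin',R@[-.03,-.045]+Q.mean(0)); print((Q-(M@R.T+Q.mean(0))).round(4).tolist())
w=calibration('wrist'); W=np.load('wrist0.npz')['W']
for n,u,v,z in [('nest',341,182,.075),('pivot',361,257,.083),('nearjawscrew',286,188,.078),('farscrew',395,170,.078),('long',181,147,.036)]:
    u=(u+.5)*.7-.5;v=(v+.5)*.7-.5
    a=ray(w,u,v,z); print(n,a.round(4),W[int(v),int(u)].round(4))
for n,u,v,z in [('pivot',230,145,.083),('nest',356,168,.06),('nearscrew',367,102,.078),('farscrew',345,218,.078)]:
    print('scene',n,ray(c,230+u/5-.4,215+v/5-.4,z).round(4))
```

```text
long [0.452  0.1018 0.036 ]
longbase [0.4557 0.1038 0.    ]
short [0.4348 0.2243 0.026 ]
shortbase [0.4393 0.2269 0.    ]
pinfoot [0.5592 0.2698 0.014 ]
pintip [0.5576 0.2683 0.03  ]
sa [0.5706 0.3109 0.04  ]
sb [0.5851 0.3539 0.04  ]
la [0.6285 0.2944 0.05  ]
lb [0.6417 0.3367 0.05  ]
lpin [0.6143 0.2501 0.04  ]
stand [0.59987215 0.30263616] -0.303415447556504 pin [0.55779734 0.26865513]
[[0.0014, 0.0011], [-0.0007, -0.0007], [0.0004, -0.0006], [-0.0008, -0.0006], [-0.0, 0.0007], [-0.0002, 0.0001]]
nest [0.5855 0.0734 0.075 ] [0.5822 0.0741 0.0551]
pivot [0.5989 0.0227 0.083 ] [0.598  0.0232 0.0808]
nearjawscrew [0.5481 0.0695 0.078 ] [0.5472 0.07   0.0751]
farscrew [0.6226 0.0811 0.078 ] [0.6221 0.082  0.0762]
long [0.4578 0.1013 0.036 ] [0.4476 0.1041 0.0164]
scene pivot [0.5977 0.0237 0.083 ]
scene nest [0.5696 0.0713 0.06  ]
scene nearscrew [0.5463 0.0688 0.078 ]
scene farscrew [0.62   0.0814 0.078 ]
```

Emit:
send_rows(plan=[[0, 0.0186, -0.0228, 0.0094, 0], [0, 0.0186, -0.0228, 0.0094, 0], [0, 0.0186, -0.0228, 0.0094, 0], [0, 0.0186, -0.0228, 0.0094, 0], [0, 0.0186, -0.0228, 0.0094, 0], [0, 0.0186, -0.0228, 0.0094, 0], [0, 0.0186, -0.0228, 0.0094, 0], [0, 0.0186, -0.0228, 0.0094, 0], [0, 0.0186, -0.0228, 0.0094, 0], [0, 0, 0, 0, 0.101], [0, 0, 0, 0, 0.101], [0, 0, 0, 0, 0.101], [0, 0, 0, 0, 0], [0, 0, 0, 0, 0]])

```text
time_s: 1.32
position: [0.4197, 0.1675, 0.1519]
tcp_rot: [[0.296, 0.955, -0.0], [0.955, -0.296, -0.0], [-0.0, -0.0, -1.0]]
force: [-0.7, -0.6, 0.5]
opening: 0.999
grasp_force: 0.0
```

Run:
```python
from h import *
s=read_state(); print(s['position'],s['tcp_rot'].round(3).tolist())
im,d,W,c=cloud('wrist'); np.savez('w1.npz',im=im,W=W)
print(pix(c,[.437,.2245,.026]),pix(c,[.455,.1018,.036]))
cv2.imwrite('pics/w1.png',cv2.resize(im,(800,600)))
import pickle; pickle.dump(c,open('c1.pkl','wb'))
```

```text
[0.41973881 0.16746446 0.15190159] [[0.296, 0.955, -0.0], [0.955, -0.296, -0.0], [-0.0, -0.0, -1.0]]
[[277.7964772  142.47618925]] [[335.00092679 265.23542737]]
```

View pics/w1.png

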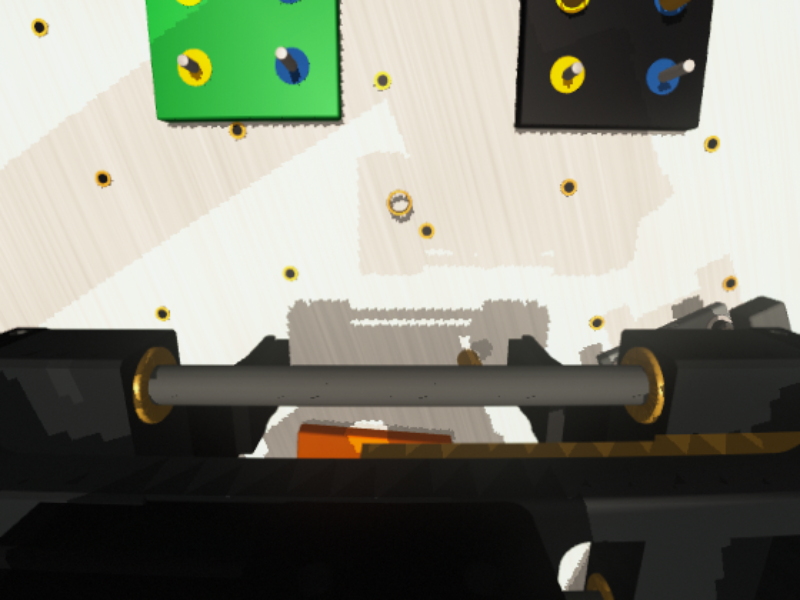

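Run:
```python
from h import *
import pickle; c=pickle.load(open('c1.pkl','rb'))
for n,u,v,z in [('short top',400,202,.026),('short mid',400,206,.013),('foot',567,75,.014),('tip',575,69.5,.03)]:
    print(n,ray(c,(u+.5)*.7-.5,(v+.5)*.7-.5,z).round(4))
p=read_state()['position'];R=read_state()['tcp_rot']
a=ray(c,(400.5)*.7-.5,(202.5)*.7-.5,.026); print(R.T@(a-p))
```

```text
short top [0.439 0.225 0.026]
short mid [0.4382 0.2223 0.013 ]
foot [0.5584 0.2675 0.014 ]
tip [0.5569 0.267  0.03  ]
[0.06068713 0.00132476 0.1259202 ]
```

Emit:
send_rows(plan=[[0, 0.03, 0.0005, 0, 0], [0, 0.03, 0.0005, 0, 0], [0, 0, 0, 0.03, 0], [0, 0, 0, 0.03, 0], [0, 0, 0, 0.03, 0], [0, 0, 0, 0.023, 0], [0, 0, 0, 0.013, 0], [0, 0, 0, 0.007, 0], [0, 0, 0, 0, 0], [0, 0, 0, 0, 0], [160, 0, 0, 0, 0], [160, 0, 0, 0, 0], [160, 0, 0, 0, 0], [255, 0, 0, 0, 0], [255, 0, 0, 0, 0], [255, 0, 0, 0, 0], [255, 0, 0, 0, 0], [255, 0, 0, 0, 0]])

```text
time_s: 2.87
position: [0.4387, 0.2244, 0.019]
tcp_rot: [[0.298, 0.954, 0.0], [0.954, -0.298, 0.0], [0.0, 0.0, -1.0]]
force: [-0.1, -0.2, 0.7]
opening: 0.482
grasp_force: 0.0
```

Emit:
send_rows(plan=[[255, 0, 0, 0, 0], [255, 0, 0, 0, 0], [255, 0, 0, 0, 0], [255, 0, 0, 0, 0], [255, 0, 0, 0, 0], [255, 0, 0, 0, 0]])

```text
time_s: 3.37
position: [0.4386, 0.2244, 0.0189]
tcp_rot: [[0.298, 0.954, -0.0], [0.954, -0.298, -0.0], [-0.0, -0.0, -1.0]]
force: [0.6, -0.7, -0.6]
opening: 0.173
grasp_force: 30.0
```

Emit:
send_rows(plan=[[255, 0, 0, -0.02, 0], [255, 0, 0, -0.025, 0], [255, 0, 0, -0.02, 0], [255, 0.0193, 0.0252, 0, 0], [255, 0.0193, 0.0252, 0, 0], [255, 0.0193, 0.0252, 0, 0], [255, 0.0192, 0.025, 0, 0], [255, 0, 0, 0, 0], [255, 0, 0, 0.02, 0], [255, 0, 0, 0.008, 0], [255, 0, 0, 0, 0]])

```text
time_s: 4.28
position: [0.5549, 0.2672, 0.0535]
tcp_rot: [[0.298, 0.954, -0.006], [0.954, -0.298, -0.002], [-0.004, -0.005, -1.0]]
force: [0.5, 0.0, -1.6]
opening: 0.169
grasp_force: 30.0
```

Run:
```python
from h import *
im,d,W,c=cloud('scene'); cv2.imwrite('pics/s2.png',cv2.resize(im[225:315,340:460],(800,600),interpolation=2))
```

```text
(no output)
```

View pics/s2.png

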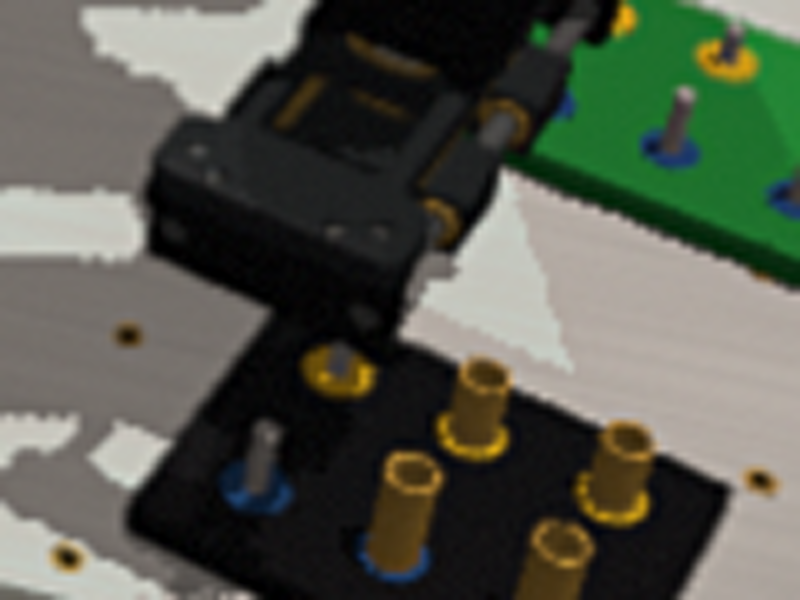

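Emit:
send_rows(plan=[[255, 0, 0, 0, 0], [255, 0, 0, 0, 0]])

```text
time_s: 4.5
position: [0.5577, 0.268, 0.0565]
tcp_rot: [[0.298, 0.954, 0.001], [0.954, -0.298, 0.0], [0.0, 0.001, -1.0]]
force: [-0.2, -0.0, -0.0]
opening: 0.174
grasp_force: 30.0
```

Emit:
send_rows(plan=[[255, 0, 0, 0.004, 0], [255, 0, 0, 0.004, 0], [255, 0, 0, 0.004, 0], [255, 0, 0, 0, 0], [255, 0, 0, 0, 0]])

```text
time_s: 4.92
position: [0.5573, 0.2679, 0.0436]
tcp_rot: [[0.298, 0.954, -0.001], [0.954, -0.298, -0.0], [-0.0, -0.001, -1.0]]
force: [-0.0, 0.0, 0.1]
opening: 0.175
grasp_force: 30.0
```

Emit:
send_rows(plan=[[255, 0, 0, 0.004, 0], [255, 0, 0, 0.004, 0], [255, 0, 0, 0.002, 0], [255, 0, 0, 0, 0], [255, 0, 0, 0, 0]])

```text
time_s: 5.33
position: [0.5575, 0.2679, 0.0336]
tcp_rot: [[0.298, 0.954, -0.001], [0.954, -0.298, -0.0], [-0.0, -0.0, -1.0]]
force: [-0.2, -0.6, 0.5]
opening: 0.176
grasp_force: 30.0
```

Emit:
send_rows(plan=[[255, 0, 0, 0.0005, 0], [120, 0, 0, 0, 0], [120, 0, 0, 0, 0], [120, 0, 0, 0, 0], [120, 0, 0, 0, 0], [120, 0, 0, 0, 0], [120, 0, 0, -0.02, 0], [120, 0, 0, -0.03, 0], [120, 0, 0, -0.03, 0], [120, 0, 0, -0.03, 0], [0, 0, 0, 0, 0], [0, 0, 0, 0, 0]])

```text
time_s: 6.33
position: [0.559, 0.2684, 0.1457]
tcp_rot: [[0.298, 0.954, 0.005], [0.954, -0.298, 0.001], [0.003, 0.004, -1.0]]
force: [-0.1, -0.1, 0.3]
opening: 0.608
grasp_force: 0.0
```

Emit:
send_rows(plan=[[0, -0.031, -0.0025, 0, 0], [0, -0.031, -0.0025, 0, 0], [0, -0.031, -0.0025, 0, 0], [0, -0.031, -0.0025, 0, 0], [0, -0.031, -0.0025, 0, 0], [0, -0.031, -0.0025, 0, 0], [0, -0.031, -0.0025, 0, 0], [0, -0.031, -0.0025, 0, 0], [0, 0, 0, 0, -0.1158], [0, 0, 0, 0, -0.1158], [0, 0, 0, 0, -0.1158], [0, 0, 0, 0, -0.1158], [0, 0, 0, 0, 0], [0, 0, 0, 0, 0], [0, 0, 0, 0, 0]])

```text
time_s: 7.58
position: [0.464, 0.0374, 0.1428]
tcp_rot: [[-0.157, 0.988, -0.002], [0.988, 0.157, 0.0], [0.001, -0.002, -1.0]]
force: [0.4, -0.1, 0.0]
opening: 0.997
grasp_force: 0.0
```

Run:
```python
from h import *
s=read_state(); print(s['position'],s['tcp_rot'].round(3).tolist())
im2=cv2.resize(capture('scene')[0][250:320,350:443],(320,240))
im,d,W,c=cloud('wrist'); np.savez('w3.npz',im=im,W=W)
import pickle; pickle.dump(c,open('c3.pkl','wb'))
im=cv2.resize(im,(800,600)); im[360:,:320]=im2
cv2.imwrite('pics/w3.png',im)
```

```text
[0.4639827  0.03736609 0.14277533] [[-0.157, 0.988, -0.002], [0.988, 0.157, 0.0], [0.001, -0.002, -1.0]]
```

View pics/w3.png

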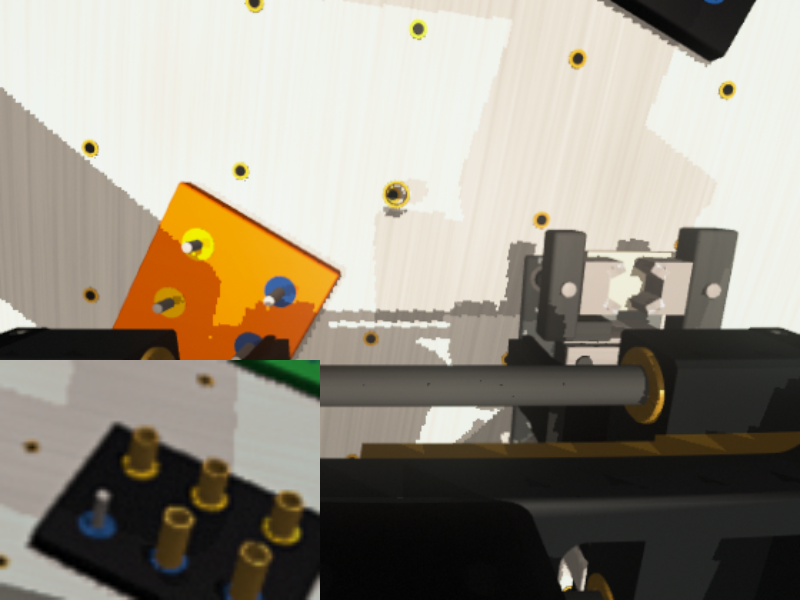

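Run:
```python
from h import *
import pickle; c=pickle.load(open('c3.pkl','rb')); p=np.array([.46398,.03737,.14278]); R=np.array([[-.157,.988,-.002],[.988,.157,0],[.001,-.002,-1]])
for n,u,v,z in [('long top',397,194,.036),('s1',569,290,.078),('s2',713,290,.078),('nest',635,285,.066)]:
    a=ray(c,(u+.5)*.7-.5,(v+.5)*.7-.5,z); print(n,a.round(4),(R.T@(a-p)).round(4))
```

```text
long top [0.4537 0.1019 0.036 ] [0.0652 0.0002 0.1068]
s1 [0.5465 0.0696 0.078 ] [0.0189 0.0867 0.0646]
s2 [0.6204 0.0816 0.078 ] [0.019  0.1617 0.0645]
nest [0.5863 0.0761 0.066 ] [0.019  0.1271 0.0765]
```

Emit:
send_rows(plan=[[0, 0.0325, 0, 0, 0], [0, 0.0325, 0, 0, 0], [120, 0, 0, 0.03, 0], [120, 0, 0, 0.03, 0], [120, 0, 0, 0.025, 0], [120, 0, 0, 0.0138, 0], [120, 0, 0, 0.007, 0], [160, 0, 0, 0, 0], [160, 0, 0, 0, 0], [160, 0, 0, 0, 0], [255, 0, 0, 0, 0], [255, 0, 0, 0, 0], [255, 0, 0, 0, 0], [255, 0, 0, 0, 0], [255, 0, 0, 0, 0], [255, 0, 0, 0, 0], [255, 0, 0, 0, 0], [255, 0, 0, 0, 0]])

```text
time_s: 9.18
position: [0.4545, 0.1014, 0.0379]
tcp_rot: [[-0.16, 0.987, 0.001], [0.987, 0.16, -0.0], [-0.0, 0.001, -1.0]]
force: [0.3, 0.1, 4.3]
opening: 0.168
grasp_force: 29.9
```

Emit:
send_rows(plan=[[255, 0, 0, -0.022, 0], [255, 0, 0, -0.03, 0], [255, 0, 0, -0.03, 0], [255, 0, 0, -0.03, 0], [255, -0.0212, 0.0253, 0, 0], [255, -0.0212, 0.0253, 0, 0], [255, -0.0212, 0.0253, 0, 0], [255, -0.0212, 0.0253, 0, 0], [255, -0.0212, 0.0253, 0, 0], [255, 0, 0, 0, 0], [255, 0, 0, 0, 0], [255, 0, 0, 0, 0]])

```text
time_s: 10.18
position: [0.5943, 0.0172, 0.1487]
tcp_rot: [[-0.159, 0.987, -0.004], [0.987, 0.159, 0.001], [0.001, -0.003, -1.0]]
force: [-0.4, -0.3, 0.1]
opening: 0.174
grasp_force: 29.8
```

Run:
```python
from h import *
s=read_state(); print(s['position'],s['tcp_rot'].round(3).tolist())
im,d,W,c=cloud('wrist'); np.savez('w4.npz',im=im,W=W)
import pickle; pickle.dump(c,open('c4.pkl','wb'))
print(pix(c,[[.587,.0765,.056],[.587,.0765,.075]]))
u,v=pix(c,[.587,.0765,.066])[0].astype(int); u0,v0=u-60,v-45; print(u0,v0)
cv2.imwrite('pics/w4.png',cv2.resize(im[v0:v0+90,u0:u0+120],(800,600),interpolation=2))
```

```text
[0.59430799 0.01723399 0.14866764] [[-0.159, 0.987, -0.004], [0.987, 0.159, 0.001], [0.001, -0.003, -1.0]]
[[280.9866992  143.3876255 ]
 [281.0871479  144.14987861]]
221 98
```

View pics/w4.png

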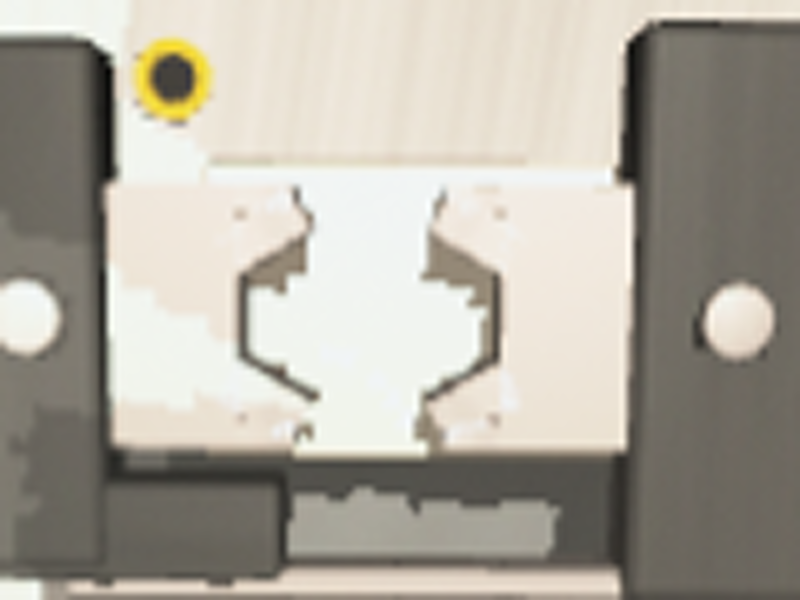

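Run:
```python
from h import *
import pickle; c=pickle.load(open('c4.pkl','rb')); s=read_state(); p=s['position'];R=s['tcp_rot']
for n,x,y,z in [('nest',369,315,.075),('s1',27,316,.078),('s2',738,321,.078)]:
    a=ray(c,221+(x+.5)/6.667-.5,98+(y+.5)/6.667-.5,z); print(n,a.round(4),(R.T@(a-p)).round(4))
print(p,s['time_s'])
```

```text
nest [0.5835 0.0755 0.075 ] [ 0.0586 -0.0009  0.0739]
s1 [0.5479 0.0698 0.078 ] [ 0.0587 -0.0369  0.071 ]
s2 [0.6219 0.0812 0.078 ] [0.0582 0.038  0.0707]
[0.59395189 0.01765321 0.14880037] 10.2333
```

Emit:
send_rows(plan=[[255, 0.0195, -0.0003, 0, 0], [255, 0.0195, -0.0003, 0, 0], [255, 0.0196, -0.0003, 0, 0], [255, 0, 0, 0, 0], [255, 0, 0, 0, 0], [255, 0, 0, 0.015, 0], [255, 0, 0, 0.01, 0], [255, 0, 0, 0, 0], [255, 0, 0, 0, 0], [255, 0, 0, 0, 0]])

```text
time_s: 11.07
position: [0.5858, 0.0742, 0.1247]
tcp_rot: [[-0.159, 0.987, -0.0], [0.987, 0.159, -0.0], [-0.0, -0.0, -1.0]]
force: [-0.2, 0.1, -0.4]
opening: 0.167
grasp_force: 29.8
```

Emit:
send_rows(plan=[[255, 0.0016, -0.002, 0, 0], [255, 0, 0, 0, 0], [255, 0, 0, 0, 0], [255, 0, 0, 0.006, 0], [255, 0, 0, 0, 0], [255, 0, 0, 0, 0]])

```text
time_s: 11.57
position: [0.5832, 0.0759, 0.1182]
tcp_rot: [[-0.16, 0.987, -0.001], [0.987, 0.16, 0.0], [0.0, -0.001, -1.0]]
force: [-0.9, -0.3, -0.2]
opening: 0.171
grasp_force: 29.8
```

Emit:
send_rows(plan=[[255, 0, 0, 0.004, 0], [255, 0, 0, 0.004, 0], [255, 0, 0, 0.004, 0], [255, 0, 0, 0.003, 0], [255, 0, 0, 0, 0], [255, 0, 0, 0, 0]])

```text
time_s: 12.07
position: [0.5833, 0.0759, 0.1032]
tcp_rot: [[-0.16, 0.987, -0.001], [0.987, 0.16, 0.0], [0.0, -0.001, -1.0]]
force: [0.7, -0.5, -0.1]
opening: 0.168
grasp_force: 29.8
```

Inside the dies, no contact. Continue to the locator.

Emit:
send_rows(plan=[[255, 0, 0, 0.004, 0], [255, 0, 0, 0.003, 0], [255, 0, 0, 0.0015, 0], [255, 0, 0, 0, 0], [255, 0, 0, 0, 0]])

```text
time_s: 12.48
position: [0.5834, 0.0759, 0.095]
tcp_rot: [[-0.159, 0.987, -0.0], [0.987, 0.159, 0.0], [0.0, -0.0, -1.0]]
force: [-0.0, 0.4, -0.3]
opening: 0.166
grasp_force: 29.8
```

Emit:
send_rows(plan=[[255, 0, 0, 0.0007, 0], [255, 0, 0, 0, 0], [255, 0, 0, 0, 0]])

```text
time_s: 12.73
position: [0.5836, 0.0759, 0.0946]
tcp_rot: [[-0.16, 0.987, 0.0], [0.987, 0.16, -0.0], [-0.0, 0.0, -1.0]]
force: [-0.1, 0.2, -0.1]
opening: 0.168
grasp_force: 29.8
```

Emit:
send_rows(plan=[[255, 0, 0, 0.0005, 0], [180, 0, 0, 0, 0], [180, 0, 0, 0, 0], [180, 0, 0, 0, 0], [180, 0, 0, 0, 0], [180, 0, 0, -0.005, 0], [180, 0, 0, -0.015, 0], [180, 0, 0, -0.025, 0], [180, 0, 0, -0.03, 0], [180, -0.02, 0, 0, 0], [180, -0.03, 0, 0, 0], [180, -0.01, 0, 0, 0], [0, 0, 0, 0, 0], [0, 0, 0, 0, 0]])

```text
time_s: 13.9
position: [0.5927, 0.0166, 0.1688]
tcp_rot: [[-0.158, 0.987, -0.001], [0.987, 0.158, 0.001], [0.001, -0.001, -1.0]]
force: [-0.1, 0.6, -0.8]
opening: 0.374
grasp_force: 0.0
```

Run:
```python
from h import *
s=read_state(); print(s['position'],s['tcp_rot'].round(3).tolist())
im,d,W,c=cloud('wrist')
print(pix(c,[[.5835,.0759,.056],[.5835,.0759,.092]]))
a=cv2.resize(im[60:240,160:400],(480,360),interpolation=2)
im,d,W,c=cloud('scene'); np.savez('s5.npz',im=im,W=W)
b=cv2.resize(im[190:265,200:332],(634,360),interpolation=2)[:,:]
o=np.zeros((600,800,3),np.uint8); o[:300,:400]=cv2.resize(a,(400,300)); o[300:,:]=cv2.resize(im[190:280,150:390],(800,300),interpolation=2)
sd=capture('side')[0]; o[:300,400:]=cv2.resize(sd[160:250,250:370],(400,300),interpolation=2)
cv2.imwrite('pics/s5.png',o)
```

```text
[0.59273243 0.01658082 0.16881897] [[-0.158, 0.987, -0.001], [0.987, 0.158, 0.001], [0.001, -0.001, -1.0]]
[[278.19547148 142.21654479]
 [278.07256827 143.47125564]]
```

View pics/s5.png

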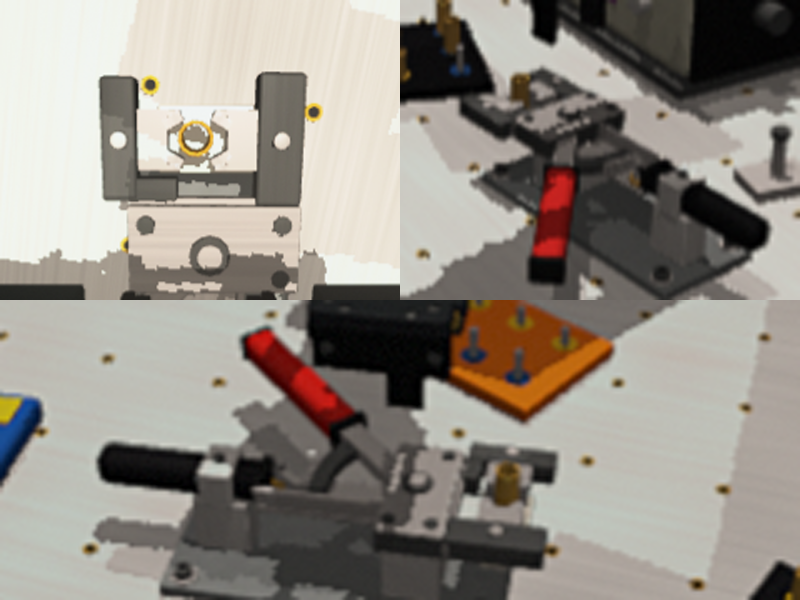

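Run:
```python
from h import *
D=np.load('s5.npz');im=D['im'].astype(int);W=D['W']
b,g,r=im[...,0],im[...,1],im[...,2]
m=(r>70)&(g<r*.35)&(b<r*.35); m[:190]=0;m[270:]=0;m[:,:200]=0;m[:,265:]=0
q=W[m];q=q[(q[:,2]>.04)&(q[:,2]<.09)]; print(len(q),np.percentile(q[:,2],[5,50,95]))
t=q[q[:,2]>np.percentile(q[:,2],95)-.006]; print(len(t))
f=cv2.fitLine(t[:,:2].astype(np.float32),cv2.DIST_HUBER,0,.01,.01).ravel();print(f)
d=f[:2]; P=np.array([.598,.0235])
k=(t[:,:2]-f[2:])@d; print('ends',f[2:]+d*k.min(),f[2:]+d*k.max())
n=np.array([-d[1],d[0]]); print('perp of screw from line',(P-f[2:])@n, 'width',np.percentile((t[:,:2]-f[2:])@n,[3,97]), 'along',(P-f[2:])@d, k.min(),k.max())
c=calibration('scene')
for n_,u,v in [('end L',243,333),('end R',272,330),('lower L',335,432),('lower R',368,418)]:
    print(n_,ray(c,150+u*.3,190+v*.3-90,.078).round(4))
```

```text
307 [0.06933773 0.07681405 0.07918064]
252
[ 0.5785177   0.8156699   0.5180311  -0.09160958]
ends [ 0.47815029 -0.14783879] [ 0.54771083 -0.04976324]
perp of screw from line 0.0013647203258744162 width [-0.00695654  0.00920383] along 0.1401548312104108 -0.06893622979358771 0.05130303300841806
end L [ 0.4809 -0.1542  0.078 ]
end R [ 0.4706 -0.1357  0.078 ]
lower L [ 0.5657 -0.0468  0.078 ]
lower R [ 0.5447 -0.0314  0.078 ]
```

Emit:
send_rows(plan=[[100, -0.0235, -0.0229, 0, 0], [100, -0.0235, -0.0229, 0, 0], [100, -0.0235, -0.0229, 0, 0], [100, -0.0235, -0.0229, 0, 0], [100, 0, 0, 0, 0.111], [100, 0, 0, 0, 0.111], [100, 0, 0, 0, 0.111], [100, 0, 0, 0, 0.111], [100, 0, 0, 0, 0.111], [100, 0, 0, 0, 0.111], [100, 0, 0, 0, 0.111], [100, 0, 0, 0, 0], [100, 0, 0, 0, 0], [100, 0, 0, 0, 0]])

```text
time_s: 15.22
position: [0.5176, -0.0901, 0.1688]
tcp_rot: [[0.576, 0.818, -0.0], [0.818, -0.576, 0.0], [-0.0, -0.0, -1.0]]
force: [0.6, 0.4, 0.6]
opening: 0.604
grasp_force: 0.0
```

Emit:
send_rows(plan=[[100, 0, 0, 0.03, 0], [100, 0, 0, 0.03, 0], [100, 0, 0, 0.028, 0], [100, 0, 0, 0.013, 0], [100, 0, 0, 0.007, 0], [100, 0, 0, 0, 0], [100, 0, 0, 0, 0]])

```text
time_s: 15.8
position: [0.518, -0.0907, 0.0611]
tcp_rot: [[0.578, 0.816, 0.0], [0.816, -0.578, -0.0], [0.0, 0.0, -1.0]]
force: [0.0, -0.6, -0.8]
opening: 0.606
grasp_force: 0.0
```

Emit:
send_rows(plan=[[255, 0, 0, 0, 0], [255, 0, 0, 0, 0], [255, 0, 0, 0, 0], [255, 0, 0, 0, 0], [255, 0, 0, 0, 0], [255, 0, 0, 0, 0], [255, 0, 0, 0, 0], [255, 0, 0, 0, 0], [255, 0, 0, 0, 0]])

```text
time_s: 16.55
position: [0.5173, -0.0905, 0.0613]
tcp_rot: [[0.579, 0.815, -0.001], [0.815, -0.579, 0.0], [0.0, -0.001, -1.0]]
force: [-1.2, 1.6, 5.6]
opening: 0.275
grasp_force: 30.0
```

Emit:
send_rows(plan=[[255, 0, 0.0014, 0, -0.01], [255, 0, 0, 0, 0], [255, 0, 0, 0, 0]])

```text
time_s: 16.8
position: [0.5183, -0.0912, 0.0613]
tcp_rot: [[0.571, 0.821, -0.001], [0.821, -0.571, 0.001], [0.0, -0.001, -1.0]]
force: [-1.7, 1.4, 6.5]
opening: 0.271
grasp_force: 30.0
```

Emit:
send_rows(plan=[[255, 0, 0.0014, 0, -0.01], [255, 0, 0, 0, 0], [255, 0, 0, 0, 0]])

```text
time_s: 17.05
position: [0.5193, -0.0919, 0.0613]
tcp_rot: [[0.563, 0.827, -0.001], [0.827, -0.563, 0.001], [0.0, -0.001, -1.0]]
force: [-2.0, 1.4, 5.5]
opening: 0.27
grasp_force: 30.0
```

Emit:
send_rows(plan=[[255, 0, 0.0014, 0, -0.01], [255, 0, 0, 0, 0], [255, 0, 0, 0, 0]])

```text
time_s: 17.3
position: [0.5203, -0.0926, 0.0613]
tcp_rot: [[0.555, 0.832, -0.002], [0.832, -0.555, 0.001], [0.0, -0.002, -1.0]]
force: [-1.8, 1.2, 6.1]
opening: 0.271
grasp_force: 30.0
```

Emit:
send_rows(plan=[[255, 0, 0.0014, 0, -0.01], [255, 0, 0, 0, 0], [255, 0, 0, 0, 0]])

```text
time_s: 17.55
position: [0.5212, -0.0932, 0.0613]
tcp_rot: [[0.547, 0.837, -0.002], [0.837, -0.547, 0.002], [0.0, -0.003, -1.0]]
force: [-3.3, 1.8, 6.9]
opening: 0.274
grasp_force: 30.1
```

Emit:
send_rows(plan=[[255, 0, 0.0014, 0, -0.01], [255, 0, 0, 0, 0], [255, 0, 0, 0, 0]])

```text
time_s: 17.8
position: [0.5222, -0.0938, 0.0613]
tcp_rot: [[0.538, 0.843, -0.002], [0.843, -0.538, 0.002], [0.0, -0.003, -1.0]]
force: [-3.4, 1.9, 7.7]
opening: 0.271
grasp_force: 30.1
```

Emit:
send_rows(plan=[[255, 0, 0.0014, 0, -0.01], [255, 0, 0, 0, 0], [255, 0, 0, 0, 0]])

```text
time_s: 18.05
position: [0.5232, -0.0945, 0.0613]
tcp_rot: [[0.53, 0.848, -0.003], [0.848, -0.53, 0.002], [0.0, -0.003, -1.0]]
force: [-3.7, 3.0, 7.8]
opening: 0.27
grasp_force: 30.1
```

Emit:
send_rows(plan=[[255, 0, 0.0014, 0, -0.01], [255, 0, 0, 0, 0], [255, 0, 0, 0, 0]])

```text
time_s: 18.3
position: [0.5254, -0.0959, 0.0613]
tcp_rot: [[0.52, 0.854, -0.001], [0.854, -0.52, 0.0], [0.0, -0.001, -1.0]]
force: [-1.6, 1.0, 6.4]
opening: 0.273
grasp_force: 30.0
```

Emit:
send_rows(plan=[[255, 0, 0.0014, 0, -0.01], [255, 0, 0, 0, 0], [255, 0, 0, 0, 0]])

```text
time_s: 18.55
position: [0.5264, -0.0965, 0.0613]
tcp_rot: [[0.512, 0.859, -0.001], [0.859, -0.512, 0.001], [-0.0, -0.001, -1.0]]
force: [-1.9, 1.2, 7.2]
opening: 0.271
grasp_force: 30.0
```

Emit:
send_rows(plan=[[255, 0, 0.0014, 0, -0.01], [255, 0, 0.0014, 0, -0.01], [255, 0, 0, 0, 0], [255, 0, 0, 0, 0]])

```text
time_s: 18.88
position: [0.5284, -0.0977, 0.0613]
tcp_rot: [[0.495, 0.869, -0.002], [0.869, -0.495, 0.001], [0.0, -0.002, -1.0]]
force: [-3.5, 2.1, 6.5]
opening: 0.274
grasp_force: 30.0
```

Emit:
send_rows(plan=[[255, 0, 0.0014, 0, -0.01], [255, 0, 0, 0, 0], [255, 0, 0, 0, 0]])

```text
time_s: 19.13
position: [0.5295, -0.0983, 0.0613]
tcp_rot: [[0.486, 0.874, -0.002], [0.874, -0.486, 0.001], [0.0, -0.003, -1.0]]
force: [-3.5, 2.0, 8.4]
opening: 0.27
grasp_force: 30.1
```

Emit:
send_rows(plan=[[255, 0, 0.0014, 0, -0.01], [255, 0, 0, 0, 0], [255, 0, 0, 0, 0]])

```text
time_s: 19.38
position: [0.5304, -0.0988, 0.0613]
tcp_rot: [[0.478, 0.878, -0.003], [0.878, -0.478, 0.002], [0.0, -0.003, -1.0]]
force: [-4.4, 2.0, 8.8]
opening: 0.271
grasp_force: 30.1
```

Emit:
send_rows(plan=[[255, 0, 0.0014, 0, -0.01], [255, 0, 0, 0, 0], [255, 0, 0, 0, 0]])

```text
time_s: 19.63
position: [0.5325, -0.0999, 0.0613]
tcp_rot: [[0.468, 0.884, -0.001], [0.884, -0.468, 0.001], [0.0, -0.001, -1.0]]
force: [-2.0, 1.9, 5.6]
opening: 0.273
grasp_force: 30.0
```

Emit:
send_rows(plan=[[255, 0, 0.0014, 0, -0.01], [255, 0, 0, 0, 0], [255, 0, 0, 0, 0]])

```text
time_s: 19.88
position: [0.5339, -0.1007, 0.0613]
tcp_rot: [[0.459, 0.888, -0.001], [0.888, -0.459, 0.0], [-0.0, -0.001, -1.0]]
force: [-2.5, 1.4, 6.7]
opening: 0.268
grasp_force: 30.0
```

Emit:
send_rows(plan=[[255, 0, 0.0014, 0, -0.01], [255, 0, 0, 0, 0], [255, 0, 0, 0, 0]])

```text
time_s: 20.13
position: [0.5349, -0.1012, 0.0614]
tcp_rot: [[0.45, 0.893, -0.001], [0.893, -0.45, 0.001], [0.0, -0.002, -1.0]]
force: [-2.4, 2.4, 6.3]
opening: 0.269
grasp_force: 30.0
```

Emit:
send_rows(plan=[[255, 0, 0.0014, 0, -0.01], [255, 0, 0.0014, 0, -0.01], [255, 0, 0.0014, 0, -0.01], [255, 0, 0, 0, 0], [255, 0, 0, 0, 0]])

```text
time_s: 20.55
position: [0.538, -0.1028, 0.0613]
tcp_rot: [[0.424, 0.906, -0.003], [0.906, -0.424, 0.002], [0.0, -0.003, -1.0]]
force: [-4.4, 1.6, 7.5]
opening: 0.275
grasp_force: 30.1
```

Emit:
send_rows(plan=[[255, 0, 0.0014, 0, -0.01], [255, 0, 0, 0, 0], [255, 0, 0, 0, 0]])

```text
time_s: 20.8
position: [0.5391, -0.1033, 0.0613]
tcp_rot: [[0.415, 0.91, -0.003], [0.91, -0.415, 0.002], [0.0, -0.003, -1.0]]
force: [-5.3, 2.1, 7.6]
opening: 0.277
grasp_force: 30.1
```

Emit:
send_rows(plan=[[255, 0, 0.0014, 0, -0.01], [255, 0, 0, 0, 0], [255, 0, 0, 0, 0]])

```text
time_s: 21.05
position: [0.5405, -0.1039, 0.0613]
tcp_rot: [[0.406, 0.914, -0.003], [0.914, -0.406, 0.001], [0.0, -0.003, -1.0]]
force: [-4.0, 2.2, 8.0]
opening: 0.27
grasp_force: 30.1
```

Emit:
send_rows(plan=[[255, 0, 0.0014, 0, -0.01], [255, 0, 0, 0, 0], [255, 0, 0, 0, 0]])

```text
time_s: 21.3
position: [0.5425, -0.1049, 0.0613]
tcp_rot: [[0.396, 0.918, -0.001], [0.918, -0.396, 0.001], [0.0, -0.001, -1.0]]
force: [-3.3, 2.1, 7.0]
opening: 0.273
grasp_force: 30.0
```

Emit:
send_rows(plan=[[255, 0, 0.0014, 0, -0.01], [255, 0, 0, 0, 0], [255, 0, 0, 0, 0]])

```text
time_s: 21.55
position: [0.5436, -0.1053, 0.0613]
tcp_rot: [[0.387, 0.922, -0.002], [0.922, -0.387, 0.001], [0.0, -0.002, -1.0]]
force: [-2.8, 1.1, 7.1]
opening: 0.274
grasp_force: 30.0
```

Emit:
send_rows(plan=[[255, 0, 0.0014, 0, -0.01], [255, 0, 0.0014, 0, -0.01], [255, 0, 0.0014, 0, -0.01], [255, 0, 0, 0, 0], [255, 0, 0, 0, 0]])

```text
time_s: 21.97
position: [0.5469, -0.1067, 0.0613]
tcp_rot: [[0.36, 0.933, -0.003], [0.933, -0.36, 0.001], [0.0, -0.003, -1.0]]
force: [-3.7, 2.8, 7.5]
opening: 0.271
grasp_force: 30.1
```

Emit:
send_rows(plan=[[255, 0, 0.0014, 0, -0.01], [255, 0, 0, 0, 0], [255, 0, 0, 0, 0]])

```text
time_s: 22.22
position: [0.5479, -0.1071, 0.0613]
tcp_rot: [[0.351, 0.937, -0.004], [0.937, -0.351, 0.002], [0.0, -0.004, -1.0]]
force: [-4.1, 1.8, 8.8]
opening: 0.274
grasp_force: 30.1
```

Emit:
send_rows(plan=[[255, 0, 0.0014, 0, -0.01], [255, 0, 0, 0, 0], [255, 0, 0, 0, 0]])

```text
time_s: 22.47
position: [0.5493, -0.1076, 0.0613]
tcp_rot: [[0.341, 0.94, -0.003], [0.94, -0.341, 0.002], [0.0, -0.004, -1.0]]
force: [-4.6, 2.0, 8.4]
opening: 0.27
grasp_force: 30.1
```

Emit:
send_rows(plan=[[255, 0, 0.0014, 0, -0.01], [255, 0, 0, 0, 0], [255, 0, 0, 0, 0]])

```text
time_s: 22.72
position: [0.5515, -0.1084, 0.0613]
tcp_rot: [[0.33, 0.944, -0.002], [0.944, -0.33, 0.001], [0.0, -0.002, -1.0]]
force: [-3.0, 1.7, 6.8]
opening: 0.269
grasp_force: 30.0
```

Emit:
send_rows(plan=[[255, 0, 0.0014, 0, -0.01], [255, 0, 0.001, 0, -0.007], [255, 0, 0, 0, 0], [255, 0, 0, 0, 0], [255, 0, 0, 0, 0], [255, 0, 0, 0, 0]])

```text
time_s: 23.22
position: [0.5533, -0.109, 0.0613]
tcp_rot: [[0.315, 0.949, -0.002], [0.949, -0.315, 0.001], [0.0, -0.003, -1.0]]
force: [-4.0, 2.2, 7.7]
opening: 0.272
grasp_force: 30.0
```

Run:
```python
from h import *
im=capture('scene')[0]
o=np.vstack([cv2.resize(im[190:280,150:390],(800,300),interpolation=2),cv2.resize(im[235:325,280:520],(800,300),interpolation=2)])
cv2.imwrite('pics/f.png',o)
```

```text
(no output)
```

View pics/f.png

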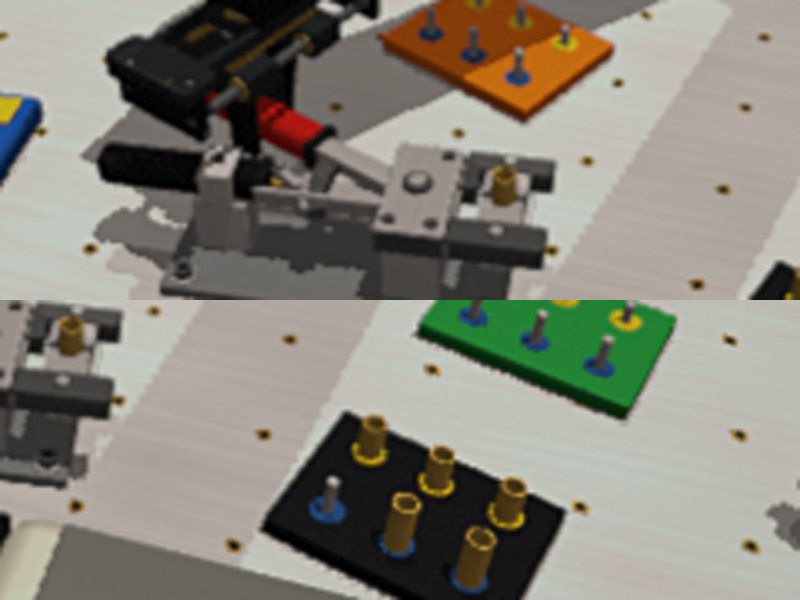

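The picture shows the long ferrule upright in the dies at (503,185), the short one on its pin at (372,440), and the handle held after four felt clicks. I'm handing it in.

```bash
python3 -c "
from rig import *
print(hand_in())"
```

```text
the job is handed in; nothing more can be done
None
```

I handed the job in at about 23 s of the 66 s allowed, with no verdict returned: the short ferrule is on the free short-row pin, the long one is upright in the dies, and the handle is held about midway between the fourth click and the fifth, with all four clicks felt.

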